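# Set the push rivets of an air-filter box in order

### The job

Fasten the cover of the air-filter box on the parts counter: with the fingertips, gently push the coloured centre pins of its rivets home one after another, first the blue one, then the yellow, then the red. Leave the white pin standing up as it is. Do not lift or shift the box, the bearing lying on it or the things beside it.

Things in the scene. Friction and masses are not known exactly. Their poses are not given: they have to be found in the camera images.
- filter_box: Air-filter box lying loose on the counter at any yaw: black plastic with a grey cover, 240 x 190 mm, cover top 70 mm above the counter, about 1 kg. Origin: centre of its underside; x along the 240 mm side towards its round black air spout (44 mm wide, sticks out 26 mm, centre 30 mm high), z up. Four push rivets with coloured pins stand on the cover.
- blue_top (a point): Centre of the top of the blue pin, 14 mm in diameter, at (75, 60) mm in the box's x, y. Up, it is 96 mm above the counter, 14 mm above its black collar (26 mm wide, 4 mm thick, on an 8 mm rubber grommet); home, 84 mm and 2 mm. The collar yields springily (1.5 N per mm, up to 8 mm) and returns when let go, so pushing sinks it 2 to 3 mm, more once the pin is home.
- blue_pin (a joint): The blue centre pin's travel, m: 0 = standing fully up, grows as it is pushed down, 0.012 = fully home (starts 0 to 0.003). It slides stiffly (about 3.5 N), does not spring back and stays at whatever depth it is left.
- yellow_top (a point): Centre of the top of the yellow pin, 14 mm in diameter, at (-75, -60) mm in the box's x, y. Up, it is 96 mm above the counter, 14 mm above its black collar (26 mm wide, 4 mm thick, on an 8 mm rubber grommet); home, 84 mm and 2 mm. The collar yields springily (1.5 N per mm, up to 8 mm) and returns when let go, so pushing sinks it 2 to 3 mm, more once the pin is home.
- yellow_pin (a joint): The yellow centre pin's travel, m: 0 = standing fully up, grows as it is pushed down, 0.012 = fully home (starts 0 to 0.003). It slides stiffly (about 3.5 N), does not spring back and stays at whatever depth it is left.
- red_top (a point): Centre of the top of the red pin, 14 mm in diameter, at (75, -60) mm in the box's x, y. Up, it is 96 mm above the counter, 14 mm above its black collar (26 mm wide, 4 mm thick, on an 8 mm rubber grommet); home, 84 mm and 2 mm. The collar yields springily (1.5 N per mm, up to 8 mm) and returns when let go, so pushing sinks it 2 to 3 mm, more once the pin is home.
- red_pin (a joint): The red centre pin's travel, m: 0 = standing fully up, grows as it is pushed down, 0.012 = fully home (starts 0 to 0.003). It slides stiffly (about 3.5 N), does not spring back and stays at whatever depth it is left.
- white_top (a point): Centre of the top of the white pin, 14 mm in diameter, at (-75, 60) mm in the box's x, y. Up, it is 96 mm above the counter, 14 mm above its black collar (26 mm wide, 4 mm thick, on an 8 mm rubber grommet); home, 84 mm and 2 mm. The collar yields springily (1.5 N per mm, up to 8 mm) and returns when let go, so pushing sinks it 2 to 3 mm, more once the pin is home.
- white_pin (a joint): The white centre pin's travel, m: 0 = standing fully up, grows as it is pushed down, 0.012 = fully home (starts 0 to 0.003). It slides stiffly (about 3.5 N), does not spring back and stays at whatever depth it is left.
- bearing: Loose steel ring bearing, 38 mm in diameter, 13 mm high, lying on the middle of the box's cover, to be left alone. Origin: centre of its underside.
- oil_filter: Blue metal oil-filter canister standing upright beside the box, 66 mm in diameter, 88 mm high, to be left alone. Origin: centre of its underside.
- carton: Small yellow stock carton beside the box, 85 x 55 x 40 mm high, to be left alone. Origin: centre of its underside.
- screwdriver: Screwdriver lying beside the box, 190 mm long, to be left alone. Origin on its underside; handle to its -x.

How it is judged:
By the outcome, as a careful person would: the job done as asked, in the order asked, and still so for the second after the job is handed in, with the robot touching nothing.
It also fails if it takes over 48 s, if anything falls off the work surface, if the arm or the gripper's body presses on something with over 40 N, if the wrist force passes 120 N, or if a joint passes its speed limit or range.

### The arm

A 6-joint arm with a two-finger parallel gripper is mounted at the origin on the work surface. World frame = base frame: x ahead of the robot, y to its left, z up, the work surface at z = 0. Lengths are in m, angles in rad, forces in N, time in s.
With the tool pointing down it reaches from about 0.35 to 0.975 m from the base axis. Payload 4.9 kg.
Tool frame: the origin (TCP) lies midway between the tips of the shut fingers; the grasp point (between the pads) lies ctrl.tcp_to_grasp behind it (ctrl.tcp_to_grasp is the distance from the TCP to the grasp point, in m); z points along the fingers, y is the direction in which the jaws open and shut (so a half turn about z gives the same grasp; the last joint's range is limited). The gripper opens to 85 mm and grips with 20 to 120 N. Pads are 22 mm wide; open, the fingers measure 114 mm over their backs; the gripper's body (76 mm by 85 mm) begins 54 mm behind the grasp point. The pads swing forward as they close: fully open they stand 13 mm farther back than shut.
Start: joints at [-1.234, 0.053, 1.613, -0, 1.476, -0.119], TCP at [0.275, -0.561, 0.231] pointing down, gripper open.
Joint ranges: [-3.01, 3.01], [-1.01, 2.22], [0.06, 2.58], [-1.02, 4.17], [0.09, 2.62], [-3.14, 3.14]. Speed limits (rad/s): [2.57, 2.57, 3.14, 3.14, 3.14, 3.14].

### API

Orientations are given as a rotation vector (axis times angle).
In Python, from station import ctrl, get_image, calibration, finish_job, models gives the robot as it stands.
- The arm moves only by the shell command python3 -m creep 'ROWS' [FORCE]. ROWS is JSON, a list of rows, each a list of 7 numbers: the opening, from 0 (shut) to 1 (fully open), then the shift along the tool's x, y, z in m, then the turn, a rotation vector about the tool's x, y, z in degrees. A call has 1 to 20 rows; each row shifts and turns the commanded pose from where the row before left it, along the tool's axes as they then stand; what a row does not reach is not made up. A row lasts 1/10 s, in which the tool goes at most 50 mm and 8.59 degrees, less where a joint would pass 70% of its speed; a pose out of reach is approached as far as the arm can. A call with a gripper value outside its range is refused whole. The fingers move at their own pace and stop on an object; FORCE is the grip in N (left out, the last holds). Time passes only in rows, so rows that do not move let the fingers close. It gives the time, the measured TCP pose, the force and the opening at its end, in the units of the state.
- ctrl.get_obs(): the state, without advancing time (a new reading comes with each control period).
- get_image(name): name is "scene" or "top" or "wrist"; returns the picture (480x640x3 uint8, red, green, blue); there is no depth.
- calibration(name): a dict with "mtx" (3x3 intrinsics, pixels), "R" (3x3) and "t" (3): a world point X has camera coordinates R X + t. Camera axes: x right, y down, z forward; pixel columns grow to the right and rows downward; lengths in m; the calibration is good to about 2 mm. The wrist camera is an equidistant fisheye: a pixel r from the principal point sees the ray r / f radians off the axis. A picture is of the moment at which its call begins: read the wrist's pose just before it. calibration takes no time and is no camera call; for the wrist camera it gives the pose at the moment of the call.
- finish_job(): hands the job in, once; it reports no verdict.
Trained networks look in the newest picture that a camera, given by its name, has taken for a name from the list of things; names that differ only in an ending like _2 or _b are one class to them, and where a whole thing is asked for, a point or a joint stands for the part that bears it (a point fixed in the world has none). Each returns a list of dicts, best first, with "conf" (0 to 1); they miss things now and then, are a little off and sometimes report something else, mostly with a low value. They report only what shows in the picture. A call takes as long as a camera call.
- models.search_frame(camera, name): "extent" ([left, top, right, bottom] in pixels, round what is visible of it).
The state is a dict: "t": time; "q": joint angles; "dq": joint speeds; "effort": joint torques, N m; "tool_pos": TCP position; "tool_rot": TCP orientation; "contact_force": force on the tool from outside, world axes, zero at the start; "wrist_torque": the same for the moment, N m; "opening": finger opening in m.
Only numpy, scipy, OpenCV 4.12 (cv2) and the standard library are available. Lean on these libraries where they do the work, as an engineer would, in place of code of your own. Each camera call takes 0.05 s, during which the arm holds its last target. There are 200 camera calls.

## Working session

There is one attempt and no reset: what is moved stays moved. The work goes in short steps, Python scripts to look and compute and a shell command to move; the robot and the scene stay as the last step left them, time stands still between calls to the robot, and variables do not carry over. Pictures are saved under pics/ and viewed, about 8 in all and at most 12, crops included, and the job is handed in when it is done.

```bash
ls; mkdir -p pics; python3 - <<'E'
from station import ctrl,get_image,calibration,models
import cv2
o=ctrl.get_obs();print({k:o[k] for k in('t','tool_pos','tool_rot','opening','contact_force')},ctrl.tcp_to_grasp)
for c in("top","scene"):
    im=get_image(c);cv2.imwrite(f"pics/{c}0.png",im[:,:,::-1])
    for n in("blue_top","yellow_top","red_top","white_top","bearing"):
        r=models.search_frame(c,n);print(c,n,[(x["extent"],round(x["conf"],2)) for x in r[:2]])
E
```

```text
pics
{'t': 0.0, 'tool_pos': array([ 0.27491667, -0.56059132,  0.23004858]), 'tool_rot': array([-3.05834680e+00, -7.09354475e-01,  3.49456598e-04]), 'opening': 0.0848803174246168, 'contact_force': array([-0.01171943,  0.0556603 , -0.23011726])} 0.0187
top blue_top [([338.5, 169.7, 348.1, 178.5], 0.68), ([397.7, 107.5, 461.5, 173.4], 0.5)]
top yellow_top []
top red_top [([288.7, 256.7, 294.4, 262.7], 0.63)]
top white_top [([407.0, 208.1, 420.3, 214.6], 0.45)]
top bearing [([342.0, 226.7, 366.1, 253.3], 0.69)]
scene blue_top [([260.2, 212.5, 267.8, 223.9], 0.49)]
scene yellow_top [([307.5, 275.8, 315.6, 280.0], 0.47)]
scene red_top [([320.4, 218.0, 329.4, 231.8], 0.39)]
scene white_top [([239.0, 266.9, 244.0, 278.8], 0.38)]
scene bearing [([272.0, 241.3, 297.2, 263.1], 0.61)]
```

View pics/top0.png

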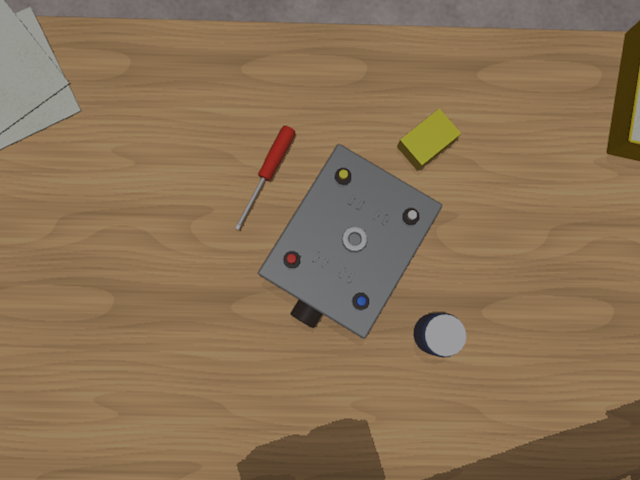

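View pics/scene0.png

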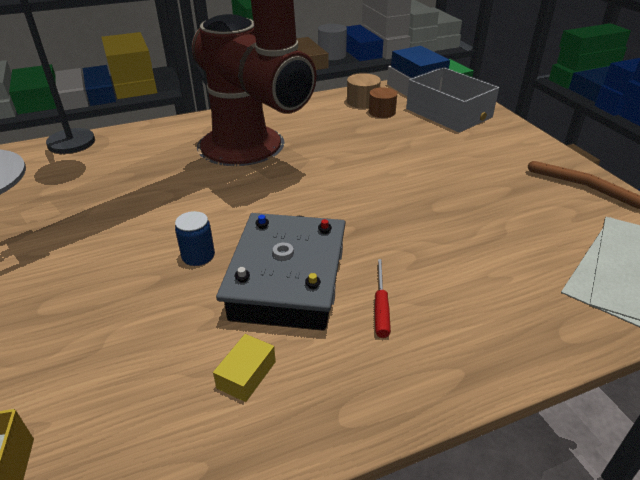

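Top view: blue pin at (361,301), yellow (343,176), red (292,259), white (411,216). The bearing is at (355,239) and the canister at (440,335). The network's "blue" at (343,174) is really the yellow pin, so I'll refine the positions by colour around these pixels and fit the box to them.

```bash
cat > h.py <<'E'
import numpy as np,cv2
from station import ctrl,calibration
M={'blue':(75,60),'yellow':(-75,-60),'red':(75,-60),'white':(-75,60)}
def cen(im,c,u,v,r=8):
    p=im[v-r:v+r+1,u-r:u+r+1].astype(float);R,G,B=p[...,0],p[...,1],p[...,2]
    w={'blue':B-np.maximum(R,G),'yellow':np.minimum(R,G)-B,'red':R-np.maximum(G,B),'white':np.minimum(np.minimum(R,G),B)-110}[c]
    w=np.where(w>35,w,0);yy,xx=np.mgrid[v-r:v+r+1,u-r:u+r+1]
    return np.array([(w*xx).sum(),(w*yy).sum()])/w.sum(),int((w>0).sum())
def ray(cam,uv,z):
    k=calibration(cam);d=k['R'].T@np.linalg.solve(k['mtx'],[*uv,1]);o=-k['R'].T@k['t']
    return o+d*(z-o[2])/d[2]
def fit(P):
    n=list(P);a=np.array([complex(*M[c])/1000 for c in n]);b=np.array([complex(*P[c][:2]) for c in n])
    am,bm=a.mean(),b.mean();yaw=np.angle((np.conj(a-am)*(b-bm)).sum());t=bm-np.exp(1j*yaw)*am
    return t,yaw,{c:np.round((t+np.exp(1j*yaw)*x)-y,4) for c,x,y in zip(n,a,b)}
E
python3 - <<'E'
from h import *
for cam,px in(("top",dict(blue=(361,301),yellow=(343,176),red=(292,259),white=(411,216))),("scene",dict(blue=(262,218),yellow=(312,277),red=(325,226),white=(241,271)))):
    im=cv2.imread(f"pics/{cam}0.png")[:,:,::-1];P={}
    for c,(u,v) in px.items():
        uv,n=cen(im,c,u,v);P[c]=ray(cam,uv,.0945);print(cam,c,uv.round(1),n,P[c].round(4))
    t,y,res=fit(P);print(t,np.degrees(y),res)
    for c in M:
        w=t+np.exp(1j*y)*complex(*M[c])/1000;print(c,np.round(w,4))
k=calibration("top");print("campos",-k['R'].T@k['t'])
print("bearing",ray("top",(354.5,239),.083),"canister",ray("top",(446,335),.088))
from scipy.spatial.transform import Rotation as R
print(R.from_rotvec(ctrl.get_obs()['tool_rot']).as_matrix().round(4))
E
```

```text
top blue [361.1 300.5] 77 [ 0.4697 -0.0771  0.0945]
top yellow [343.1 173.6] 74 [ 0.659  -0.0483  0.0945]
top red [291.  258.2] 77 [0.5296 0.0267 0.0945]
top white [411.9 214.3] 43 [ 0.5991 -0.1519  0.0945]
(0.5643603998718011-0.06265365042526247j) 149.95272271005456 {'blue': np.complex128(-0.0003+0j), 'yellow': np.complex128(0.0003+0j), 'red': np.complex128(-0.0001+0.0002j), 'white': np.complex128(0.0001-0.0002j)}
blue (0.4694-0.077j)
yellow (0.6593-0.0483j)
red (0.5295+0.0268j)
white (0.5992-0.1521j)
scene blue [261.3 217.9] 57 [ 0.4751 -0.079   0.0945]
scene yellow [312.3 276.7] 72 [ 0.6632 -0.0502  0.0945]
scene red [324.2 222.6] 63 [0.534  0.0241 0.0945]
scene white [241. 269.] 30 [ 0.6004 -0.1525  0.0945]
(0.5681681289969894-0.06441735914179386j) 149.65726775143614 {'blue': np.complex128(-0.002+0.0007j), 'yellow': np.complex128(-0-0.0003j), 'red': np.complex128(-0.0002+0.0012j), 'white': np.complex128(0.0022-0.0016j)}
blue (0.4731-0.0783j)
yellow (0.6632-0.0505j)
red (0.5338+0.0253j)
white (0.6026-0.1541j)
campos [ 0.44323596 -0.0016371   0.94403105]
bearing [ 0.56170066 -0.06737987  0.083     ] canister [ 0.4222494  -0.20221642  0.088     ]
[[ 8.979e-01  4.402e-01  0.000e+00]
 [ 4.402e-01 -8.979e-01 -0.000e+00]
 [-0.000e+00  1.000e-04 -1.000e+00]]
```

```bash
python3 -m creep '[[0,0.0323,-0.029,0,0,0,0],[0,0.0323,-0.029,0,0,0,0],[0,0.0323,-0.029,0,0,0,0],[0,0.0323,-0.029,0,0,0,0],[0,0.0323,-0.029,0,0,0,0],[0,0.0323,-0.029,0,0,0,0],[0,0.0323,-0.029,0,0,0,0],[0,0.0323,-0.029,0,0,0,0],[0,0.0323,-0.029,0,0,0,0],[0,0.0323,-0.029,0,0,0,0],[0,0.0323,-0.029,0.02,0,0,0],[0,0.0323,-0.029,0.03,0,0,0],[0,0,0,0.03,0,0,0],[0,0,0,0,0,0,0],[0,0,0,0,0,0,0]]' 20
python3 - <<'E'
from h import *
from station import get_image
o=ctrl.get_obs();print(o['t'],o['tool_pos'],o['opening'],o['contact_force'])
k=calibration("wrist");im=get_image("wrist");cv2.imwrite("pics/w1.png",im[:,:,::-1])
np.savez("w1.npz",**k,p=o['tool_pos'])
print(k)
for X in([.4697,-.0771,.0945],o['tool_pos']):
    c=k['R']@np.array(X)+k['t'];th=np.arctan2(np.hypot(c[0],c[1]),c[2]);f=k['mtx'][0,0]
    print(k['mtx'][:2,2]+f*th*c[:2]/np.hypot(c[0],c[1]))
E
```

```text
t: 2.1
tool_pos: [0.4689, -0.0803, 0.153]
tool_rot: [-3.06, -0.71, 0.001]
contact_force: [0.8, 0.5, -0.2]
opening: 0.0005
2.1 [ 0.46890069 -0.08032588  0.15304078] 0.000491719376121674 [ 0.77024481  0.49358097 -0.22089036]
{'mtx': array([[371.64829954,   0.        , 318.63293903],
       [  0.        , 371.64829954, 235.99413853],
       [  0.        ,   0.        ,   1.        ]]), 'R': array([[ 4.40646737e-01, -8.97680494e-01,  4.28984195e-04],
       [-8.51160662e-01, -4.17659490e-01,  3.17940368e-01],
       [-2.85229697e-01, -1.40464520e-01, -9.48110615e-01]]), 't': array([-0.27802334,  0.34907631,  0.43013116])}
[315.55889304 255.69185279]
[320.36814945 308.60584507]
```

View pics/w1.png

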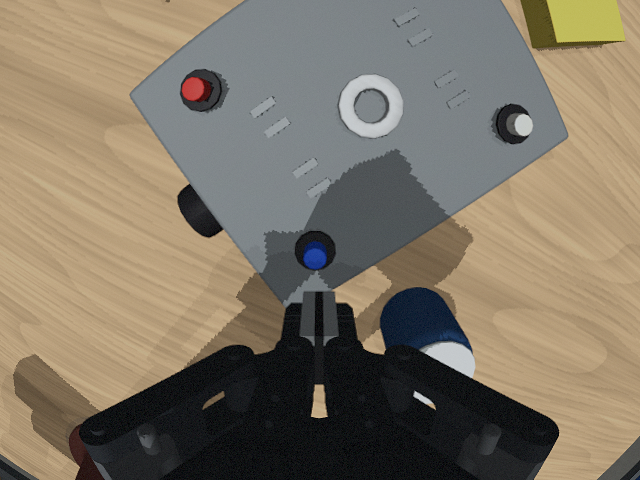

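The wrist view shows the blue pin top at about (315,258), just ahead of the shut fingers at (319,295). The top-camera fit predicted (315.6,255.7), which agrees. I'll refine with the bright top discs.

```bash
cat >> h.py <<'E'
def wray(k,uv,z):
    d=(np.array(uv)-k['mtx'][:2,2])/k['mtx'][0,0];th=np.hypot(*d)
    c=np.array([*(d/th*np.sin(th)),np.cos(th)]);d=k['R'].T@c;o=-k['R'].T@k['t'];return o+d*(z-o[2])/d[2]
E
python3 - <<'E'
from h import *
k=np.load("w1.npz");im=cv2.imread("pics/w1.png")[:,:,::-1];P={}
for c,(u,v) in dict(blue=(315,258),red=(193,89),white=(522,125)).items():
    uv,n=cen(im,c,u,v,16)
    P[c]=wray(k,uv,.0945);print(c,uv,n,P[c].round(4))
t,y,r=fit(P);print(t,y*57.3,r,[(c,np.round(t+np.exp(1j*y)*complex(*M[c])/1000,4)) for c in M])
s=[im[80:170,480:560],im[50:130,150:240],im[220:300,270:360]]
cv2.imwrite("pics/c1.png",np.hstack([cv2.resize(x,(260,260),interpolation=0) for x in s])[:,:,::-1])
E
```

```text
blue [314.65750876 255.84069107] 540 [ 0.4694 -0.0767  0.0945]
red [193.95166189  88.68743313] 573 [0.5281 0.0262 0.0945]
white [523.39653639 124.60551239] 313 [ 0.5978 -0.1519  0.0945]
(0.563410818774631-0.06267545004426295j) 149.98529377938712 {'blue': np.complex128(-0.0009-0.0004j), 'red': np.complex128(0.0004+0.0006j), 'white': np.complex128(0.0005-0.0002j)} [('blue', np.complex128(0.4685-0.0771j)), ('yellow', np.complex128(0.6584-0.0483j)), ('red', np.complex128(0.5285+0.0268j)), ('white', np.complex128(0.5983-0.1522j))]
```

View pics/c1.png

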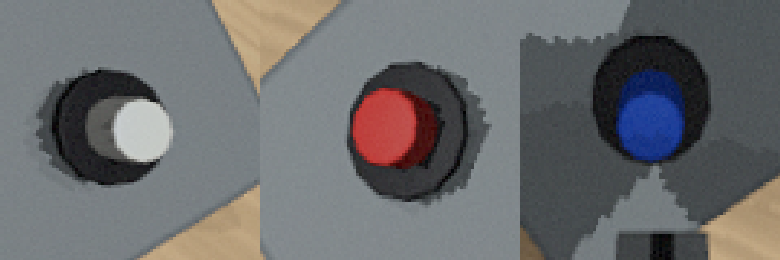

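The discs agree with the top-camera fit to about 1 mm, so blue is at about (0.469, -0.0773). I'll move above it and check the tracking.

```bash
python3 -m creep '[[0,0.0013,-0.0027,0.022,0,0,0],[0,0,0,0.022,0,0,0],[0,0,0,0,0,0,0],[0,0,0,0,0,0,0],[0,0,0,0,0,0,0]]'
```

```text
t: 2.65
tool_pos: [0.4705, -0.0782, 0.1113]
tool_rot: [3.059, 0.708, 0.005]
contact_force: [0.9, -0.1, -0.1]
opening: 0.0
```

```bash
python3 -m creep '[[0,-0.001,-0.0015,0.007,0,0,0],[0,0,0,0.004,0,0,0],[0,0,0,0,0,0,0],[0,0,0,0,0,0,0]]'
python3 - <<'E'
from h import *
from station import get_image
im=get_image("wrist");cv2.imwrite("pics/w2.png",cv2.resize(im[200:360,220:420],(800,640),interpolation=0)[:600,:,::-1])
E
```

```text
t: 3.05
tool_pos: [0.4674, -0.0762, 0.0977]
tool_rot: [-3.06, -0.71, 0.001]
contact_force: [0.3, -0.6, -0.5]
opening: 0.0
```

View pics/w2.png

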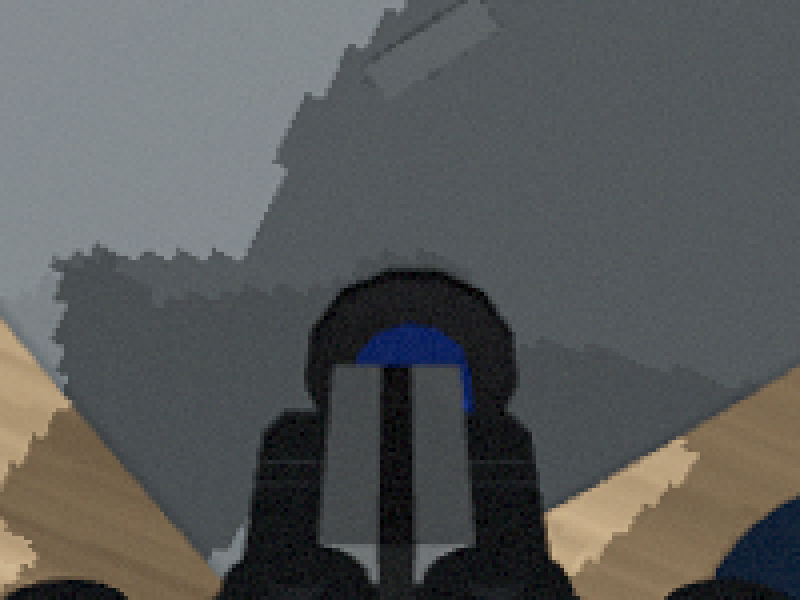

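The fingertips cover the blue pin but sit about 1.3 mm to its left in the picture (tool -y). I'll correct that and push slowly.

```bash
python3 -m creep '[[0,0.0005,0.0013,0,0,0,0],[0,0,0,0.002,0,0,0],[0,0,0,0.002,0,0,0],[0,0,0,0.002,0,0,0],[0,0,0,0.002,0,0,0],[0,0,0,0.002,0,0,0],[0,0,0,0,0,0,0],[0,0,0,0,0,0,0]]'
```

```text
t: 3.9
tool_pos: [0.4687, -0.0773, 0.0881]
tool_rot: [3.06, 0.71, 0.001]
contact_force: [-0.1, 0.6, 3.4]
opening: 0.0001
```

```bash
python3 -m creep '[[0,0,0,0.002,0,0,0],[0,0,0,0.002,0,0,0],[0,0,0,0.002,0,0,0],[0,0,0,0,0,0,0],[0,0,0,0,0,0,0]]'
```

```text
t: 4.4
tool_pos: [0.4687, -0.0773, 0.0819]
tool_rot: [3.06, 0.71, 0.0]
contact_force: [0.4, 0.5, 2.1]
opening: -0.0001
```

```bash
python3 -m creep '[[0,0,0,0.001,0,0,0],[0,0,0,0,0,0,0]]'; python3 -m creep '[[0,0,0,0.001,0,0,0],[0,0,0,0,0,0,0]]'
```

```text
t: 4.6
tool_pos: [0.4687, -0.0773, 0.081]
tool_rot: [3.06, 0.71, 0.001]
contact_force: [-0.7, 0.1, 3.5]
opening: 0.0001
t: 4.8
tool_pos: [0.4687, -0.0773, 0.0801]
tool_rot: [3.06, 0.71, 0.001]
contact_force: [0.1, 0.6, 5.1]
opening: -0.0001
```

```bash
python3 -m creep '[[0,0,0,0.001,0,0,0],[0,0,0,0,0,0,0]]'; python3 -m creep '[[0,0,0,0.001,0,0,0],[0,0,0,0,0,0,0]]'
```

```text
t: 5.0
tool_pos: [0.4688, -0.0773, 0.0793]
tool_rot: [3.06, 0.71, 0.0]
contact_force: [-0.6, 0.2, 6.5]
opening: 0.0006
t: 5.2
tool_pos: [0.4688, -0.0773, 0.0785]
tool_rot: [3.06, 0.71, 0.0]
contact_force: [-1.3, 0.5, 7.6]
opening: -0.0001
```

The force climbs 1.3–1.5 N per mm, which is the collar spring alone, so blue is home. Next I lift and go to yellow.

```bash
python3 -m creep '[[0,0,0,-0.008,0,0,0],[0,0,0,-0.021,0,0,0],[0,0,0,-0.021,0,0,0],[0,0.0306,0.0096,0,0,0,0],[0,0.0306,0.0096,0,0,0,0],[0,0.0306,0.0096,0,0,0,0],[0,0.0306,0.0096,0,0,0,0],[0,0.0306,0.0096,0,0,0,0],[0,0.0306,0.0096,0,0,0,0],[0,0,0,0.015,0,0,0],[0,0,0,0,0,0,0],[0,0,0,0,0,0,0],[0,0,0,0,0,0,0]]'
python3 - <<'E'
from h import *
from station import get_image
print(ctrl.get_obs()['tool_pos'])
im=get_image("wrist");t=get_image("top");cv2.imwrite("pics/top3.png",t[:,:,::-1])
a=cv2.resize(im[200:360,220:420],(500,400),interpolation=0);b=cv2.resize(t[260:340,330:390],(300,400),interpolation=0)
cv2.imwrite("pics/w3.png",np.hstack([a,b])[:,:,::-1])
P={}
for c,(u,v) in dict(blue=(361,301),red=(292,259),white=(411,216)).items():
    uv,n=cen(t,c,u,v);print(c,uv.round(1),n)
E
```

```text
t: 6.5
tool_pos: [0.6576, -0.0482, 0.1126]
tool_rot: [-3.06, -0.709, 0.002]
contact_force: [0.3, 1.0, -0.9]
opening: -0.0002
[ 0.65764342 -0.04823373  0.1126424 ]
blue [nan nan] 0
red [292.2 259.1] 288
white [412.  214.4] 61h.py:8: RuntimeWarning: invalid value encountered in divide
  return np.array([(w*xx).sum(),(w*yy).sum()])/w.sum(),int((w>0).sum())
```

View pics/w3.png

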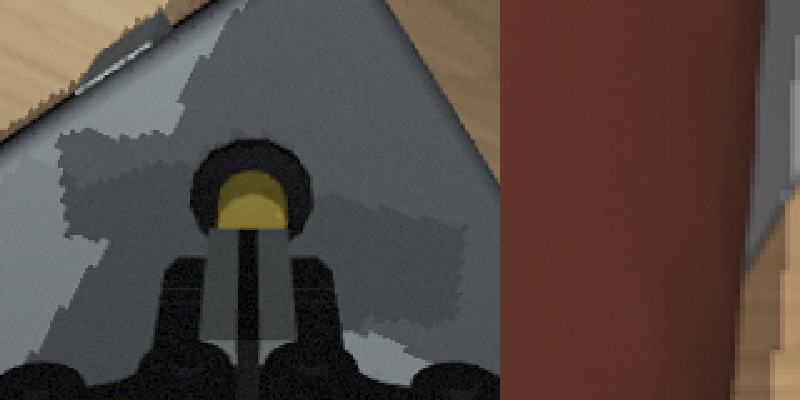

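The yellow pin is centred under the fingertips to within about 1 mm (the arm hides blue from the top camera). Pushing yellow.

```bash
python3 -m creep '[[0,0.0007,0.0006,0.007,0,0,0],[0,0,0,0.006,0,0,0],[0,0,0,0,0,0,0],[0,0,0,0.002,0,0,0],[0,0,0,0.002,0,0,0],[0,0,0,0.002,0,0,0],[0,0,0,0.002,0,0,0],[0,0,0,0.002,0,0,0],[0,0,0,0.002,0,0,0],[0,0,0,0.002,0,0,0],[0,0,0,0.002,0,0,0],[0,0,0,0,0,0,0],[0,0,0,0,0,0,0]]'; python3 -m creep '[[0,0,0,0.001,0,0,0],[0,0,0,0,0,0,0]]'
```

```text
t: 7.9
tool_pos: [0.6598, -0.0484, 0.0839]
tool_rot: [3.06, 0.71, 0.0]
contact_force: [-0.1, 0.1, 2.9]
opening: -0.0002
t: 8.1
tool_pos: [0.6598, -0.0484, 0.0829]
tool_rot: [3.06, 0.71, 0.001]
contact_force: [-0.5, 0.9, 3.0]
opening: -0.0002
```

```bash
python3 -m creep '[[0,0,0,0.001,0,0,0],[0,0,0,0.001,0,0,0],[0,0,0,0,0,0,0]]'; python3 -m creep '[[0,0,0,0.001,0,0,0],[0,0,0,0,0,0,0]]'; python3 -m creep '[[0,0,0,0.001,0,0,0],[0,0,0,0,0,0,0]]';  python3 -m creep '[[0,0,0,0.0007,0,0,0],[0,0,0,0,0,0,0]]'
```

```text
t: 8.4
tool_pos: [0.6598, -0.0484, 0.081]
tool_rot: [3.06, 0.71, 0.001]
contact_force: [-0.7, -0.6, 5.1]
opening: 0.0001
t: 8.6
tool_pos: [0.6598, -0.0484, 0.0802]
tool_rot: [3.06, 0.71, 0.0]
contact_force: [-0.9, 0.5, 6.4]
opening: 0.0004
t: 8.8
tool_pos: [0.6598, -0.0484, 0.0794]
tool_rot: [3.06, 0.71, 0.0]
contact_force: [-1.9, 1.2, 6.2]
opening: -0.0002
t: 9.0
tool_pos: [0.6598, -0.0484, 0.079]
tool_rot: [3.06, 0.71, 0.0]
contact_force: [-2.7, 0.5, 8.0]
opening: 0.0003
```

Yellow shows the same spring-only rise, so it is home too. Lift and go to red.

```bash
python3 -m creep '[[0,0,0,-0.008,0,0,0],[0,0,0,-0.021,0,0,0],[0,0,0,-0.021,0,0,0],[0,-0.0169,-0.025,0,0,0,0],[0,-0.0169,-0.025,0,0,0,0],[0,-0.0169,-0.025,0,0,0,0],[0,-0.0169,-0.025,0,0,0,0],[0,-0.0169,-0.025,0,0,0,0],[0,0,0,0.015,0,0,0],[0,0,0,0,0,0,0],[0,0,0,0,0,0,0],[0,0,0,0,0,0,0]]'
python3 - <<'E'
from h import *
from station import get_image
print(ctrl.get_obs()['tool_pos'])
im=get_image("wrist");s=get_image("scene")
a=cv2.resize(im[200:360,220:420],(400,320),interpolation=0);b=cv2.resize(s[200:300,220:345],(400,320),interpolation=0)
cv2.imwrite("pics/w4.png",np.hstack([a,b])[:,:,::-1])
E
```

```text
t: 10.2
tool_pos: [0.5295, 0.0262, 0.1133]
tool_rot: [3.06, 0.709, 0.0]
contact_force: [-0.5, -0.7, -0.0]
opening: -0.0002
[0.52952843 0.02619087 0.11334154]
```

View pics/w4.png

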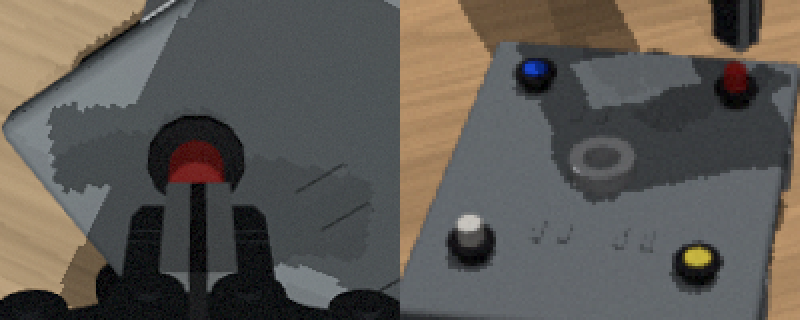

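The scene crop shows blue and yellow home, with white and red standing. The fingertips are centred over red. Pushing red.

```bash
python3 -m creep '[[0,0,0,0.007,0,0,0],[0,0,0,0.006,0,0,0],[0,0,0,0,0,0,0],[0,0,0,0.002,0,0,0],[0,0,0,0.002,0,0,0],[0,0,0,0.002,0,0,0],[0,0,0,0.002,0,0,0],[0,0,0,0.002,0,0,0],[0,0,0,0.002,0,0,0],[0,0,0,0.002,0,0,0],[0,0,0,0.002,0,0,0],[0,0,0,0,0,0,0],[0,0,0,0,0,0,0]]'; python3 -m creep '[[0,0,0,0.001,0,0,0],[0,0,0,0.001,0,0,0],[0,0,0,0.001,0,0,0],[0,0,0,0,0,0,0]]'; python3 -m creep '[[0,0,0,0.001,0,0,0],[0,0,0,0,0,0,0]]'
```

```text
t: 11.6
tool_pos: [0.5289, 0.0267, 0.0842]
tool_rot: [3.06, 0.71, 0.0]
contact_force: [-1.3, -0.7, 2.6]
opening: -0.0
t: 12.0
tool_pos: [0.5289, 0.0267, 0.0812]
tool_rot: [3.06, 0.71, 0.0]
contact_force: [-0.9, 0.2, 3.9]
opening: 0.0001
t: 12.2
tool_pos: [0.5289, 0.0267, 0.0804]
tool_rot: [3.06, 0.71, 0.0]
contact_force: [-1.4, 0.1, 4.6]
opening: -0.0
```

```bash
python3 -m creep '[[0,0,0,0.001,0,0,0],[0,0,0,0,0,0,0]]'; python3 -m creep '[[0,0,0,0.001,0,0,0],[0,0,0,0,0,0,0]]'; python3 -m creep '[[0,0,0,0.0004,0,0,0],[0,0,0,0,0,0,0]]'
```

```text
t: 12.4
tool_pos: [0.5289, 0.0267, 0.0796]
tool_rot: [3.06, 0.71, 0.0]
contact_force: [-2.4, -0.4, 5.8]
opening: 0.0003
t: 12.6
tool_pos: [0.5289, 0.0267, 0.0788]
tool_rot: [3.06, 0.71, 0.0]
contact_force: [-2.4, -0.7, 8.4]
opening: 0.0004
t: 12.8
tool_pos: [0.5289, 0.0267, 0.0785]
tool_rot: [3.06, 0.71, 0.0]
contact_force: [-3.1, 0.5, 7.7]
opening: 0.0002
```

```bash
python3 -m creep '[[0,0,0,-0.008,0,0,0],[0,0,0,-0.025,0,0,0],[0,0,0,-0.04,0,0,0],[0,0,0,-0.04,0,0,0],[0,0.015,-0.03,0,0,0,0],[0,0.015,-0.03,0,0,0,0],[0,0.015,-0.03,0,0,0,0],[0,0.015,-0.03,0,0,0,0],[0,0.015,-0.03,0,0,0,0],[0,0.015,-0.03,0,0,0,0],[0,0.015,-0.03,0,0,0,0],[0,0.015,-0.03,0,0,0,0],[0,0,0,0,0,0,0],[0,0,0,0,0,0,0]]'
python3 - <<'E'
from h import *
from station import get_image
s=get_image("scene");t=get_image("top");t0=cv2.imread("pics/top0.png")[:,:,::-1]
a=cv2.resize(s[195:325,215:350],(400,385),interpolation=0);b=cv2.resize(t[90:370,200:490],(400,385))
cv2.imwrite("pics/w5.png",np.hstack([a,b])[:,:,::-1])
P={}
for c,(u,v) in dict(blue=(361,301),yellow=(343,176),red=(292,259),white=(411,216)).items():
    uv,n=cen(t,c,u,v);P[c]=ray("top",uv,.0945 if c=='white' else .084);print(c,uv.round(1),n,P[c].round(4))
print(fit(P)); s0=cv2.imread("pics/scene0.png")[:,:,::-1]
for c,p in dict(blue=(262,218),yellow=(312,277),red=(325,226),white=(241,271)).items():print(c,cen(s0,c,*p),cen(s,c,*p))
E
```

```text
t: 14.2
tool_pos: [0.5303, 0.2951, 0.1899]
tool_rot: [3.059, 0.712, -0.002]
contact_force: [-0.6, 0.1, -0.3]
opening: -0.0002
blue [360.5 300.8] 77 [ 0.4697 -0.0771  0.084 ]
yellow [342.8 175. ] 72 [ 0.6595 -0.0485  0.084 ]
red [291.2 258.8] 74 [0.5298 0.0267 0.084 ]
white [412.  214.3] 45 [ 0.5991 -0.152   0.0945]
(np.complex128(0.5645106218316254-0.06273162143977501j), np.float64(2.6160693013209317), {'blue': np.complex128(-0.0001+0.0001j), 'yellow': np.complex128(-0+0.0001j), 'red': np.complex128(-0+0.0001j), 'white': np.complex128(0.0002-0.0003j)})
blue (array([261.31339978, 217.87663344]), 57) (array([261.60162602, 220.73199768]), 37)
yellow (array([312.32073012, 276.73607748]), 72) (array([312.3757764 , 279.70210225]), 45)
red (array([324.22674881, 222.58883148]), 63) (array([324.35510753, 225.60564516]), 36)
white (array([241.04051282, 269.03846154]), 30) (array([241.06090864, 269.04443335]), 30)
```

View pics/w5.png

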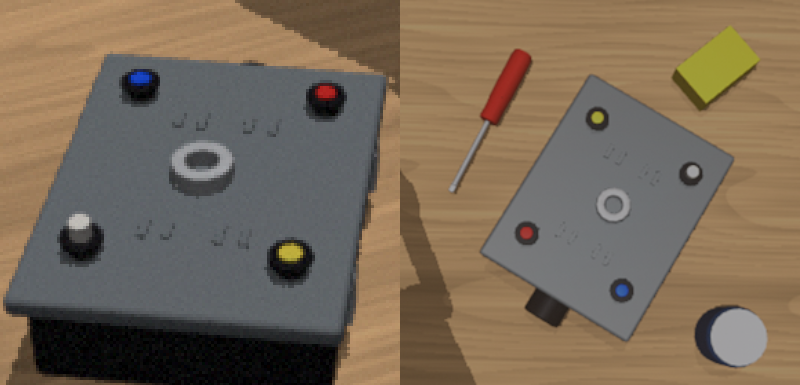

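All three coloured pins are flush, white is unmoved (0.02 px shift), the box fit is within 0.2 mm of the start, and the arm is clear. Handing in.

```bash
python3 -c "
from station import finish_job
print(finish_job())"
```

```text
the job is handed in; nothing more can be done
None
```

I pushed the blue, then the yellow, then the red pin home with the shut fingertips, and handed the job in just after 14 s on the robot's clock. No push went above about 8.5 N.

- **Pins home:** at the end of each push the force rose by roughly the collar's 1.5 N per mm, though the readings were noisy. The last scene picture shows all three coloured pins flush. I could not read their travel directly.
- **White pin:** still standing, and moved only 0.02 px in the scene picture.
- **Box:** its position from the top camera changed by less than 0.2 mm, and its yaw by about 0.06°.
- **Bearing, canister, carton and screwdriver:** they look undisturbed in the last picture, but I did not measure them.
- **Arm:** clear of everything when I handed in, with the force reading near zero.

**Checks that disagreed:**
- The network first reported the yellow pin as the blue one. I corrected this by colour.
- The scene camera put the pins about 4 mm farther out than the top camera, probably because it also sees their sides. I used the top and wrist cameras, which agreed to about 1 mm.
- The top camera could not see blue while the arm was over yellow, so I confirmed blue by eye later, before pushing red.

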